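Snap the raised jar lids home

TASK

Four small turned wooden jars stand in a loose row on the open table in front of you; two of them have their lids standing up, with the narrower neck showing under the rim. Press those two lids down until they click fully home, leaving the jars standing where they are. Do not touch the two jars that are already shut.

Things in the scene. Friction and masses are not known exactly. Their poses are not given: they have to be found in the camera images.
- jar_a_knob (a point): top of the round knob on the first raised lid (moves with the lid), on the jar's axis. The knob is about 15 mm across. It stands 84 to 88 mm above the table while the lid is raised, 73 mm once home; z axis up. Press straight down here.
- jar_a_lid (a joint): height in metres of the first jar's lid above its seat: 0.0115 to 0.015 raised (start), 0 fully home. It slides only along the jar's axis. It slides easily at first (1 to 2 N), meets a detent 9 to 5 mm above its seat that takes about 4 N to pass, then moves almost without force down to a hard stop at 0. Let go part-way it may stay part-way or spring back: press it right down to the stop
- jar_a: first jar with a raised lid: loose, pale turned wood, 47 mm diameter, 120 g, body 44 mm high, foot 40 mm across; origin at the centre of its underside, z up
- jar_b_knob (a point): top of the knob on the second raised lid, same as for the first
- jar_b_lid (a joint): height of the second jar's lid above its seat, same values and behaviour as the first
- jar_b: second jar with a raised lid, same size and make as the first; origin at the centre of its underside, z up
- jar_c: a jar that is already shut: same make, 47 mm diameter, 73 mm high to the top of its knob, loose, not to be touched; origin at the centre of its underside, z up
- jar_d: another jar that is already shut, same as jar_c, not to be touched; origin at the centre of its underside, z up

How it is judged:
At the end, for the whole second after the job is handed in: Both lids that stood up are fully home (within 2 mm of their seats), and both jars stand upright (within 6 degrees) and still, within 30 mm of where they stood (value of joint each of jar_a_lid, jar_b_lid below 0.002 m and angle between each of jar_a, jar_b's own z axis and vertical below 0.1 rad and distance of each of jar_a, jar_b from where it was at the start of the episode below 0.03 m and linear speed of each of jar_a, jar_b below 0.02 m/s); the robot touches nothing.
It fails at once if a jar that was already shut is touched by the robot (contact force between any of jar_c, jar_d and the arm above 0.5 N or contact force between any of jar_c, jar_d and the fingers above 0.5 N).
It fails at once if a jar that was already shut is knocked (moved more than 15 mm) (distance of any of jar_c, jar_d from where it was at the start of the episode above 0.015 m).
It fails at once if a jar is knocked over (angle between any of jar_a, jar_b's own z axis and vertical above 0.6 rad).
It also fails if it takes over 35 s, if anything falls off the work surface, if the arm or the gripper's body presses on something with over 40 N, if the wrist force passes 120 N, or if a joint passes its speed limit or range.

ROBOT

A 7-joint arm with a two-finger parallel gripper is mounted at the origin on a cart in front of the work surface, level with it; the furniture and walls round the work are solid. World frame = base frame: x ahead of the robot, y to its left, z up, the work surface at z = 0. Lengths are in m, angles in rad, forces in N, time in s.
With the tool pointing down it reaches from about 0.425 to 0.925 m from the base axis. Payload 6.8 kg.
Tool frame: the origin (TCP) lies at the very end of the fingers, on their centre line; the grasp point (between the pads) lies 19 mm behind it; z points along the fingers, x is the direction in which the jaws open and shut, and the axes are right-handed (so a half turn about z gives the same grasp; the last joint's range is limited). The gripper opens to 85 mm and grips with 20 to 120 N. Pads are 22 mm wide; open, the fingers measure 114 mm over their backs; the gripper's body (76 mm by 85 mm) begins 54 mm behind the grasp point. The pads swing forward as they close: fully open they stand 13 mm farther back than shut.
Start: joints at [-1.231, 0.477, 0.022, 1.555, -0.011, 1.109, -0.083], TCP at [0.292, 0.608, 0.231] pointing down, gripper open.
Joint ranges: [-2.96, 2.96], [-0.34, 2.1], [-1.41, 1.46], [0.24, 2.44], [-1.37, 4.51], [0.17, 1.92], [-2.96, 2.96]. Speed limits (rad/s): [2.39, 2.39, 3.14, 3.14, 3.14, 3.14, 3.14].

INTERFACE

Orientations are given as a rotation vector (axis times angle).
In Python, from bench import get_obs, imaging, hand_in gives the robot as it stands.
- The arm moves only by the tool send_rows, never from a script. Its argument "motion" is a list of rows, each an object with "dp": the shift along the world's x, y, z in m, a list of three; "rot": the turn, a rotation vector about the world's x, y, z in rad, a list of three; "grip": the finger opening in m, from 0 to 0.0854. In form: [{"dp": [dx, dy, dz], "rot": [ax, ay, az], "grip": grip}, ...]. A call has 1 to 20 rows; each row shifts and turns the pose as measured when the row begins; what a row does not reach is not made up. A row lasts 1/8 s, in which the tool goes at most 62.5 mm and 10.7 degrees, less where a joint would pass 70% of its speed; a pose out of reach is approached as far as the arm can. A call is refused whole if a number of a shift passes 0.0625 or a number of a turn 0.188, either way. A call with a gripper value outside its range is refused whole. The fingers move at their own pace and stop on an object; "grip_force" is the grip in N (left out, the last holds). Time passes only in rows, so rows that do not move let the fingers close. It gives the time, the measured TCP pose, the force and the opening at its end, in the units of the state.
- get_obs(): the state, without advancing time (a new reading comes with each control period).
- imaging.grab_frame(name): name is "scene" or "top" or "wrist"; returns a dict with "img" (384x512x3 uint8, red, green, blue), "fx", "fy", "cx", "cy" (pixels), "R" (3x3) and "t" (3): a world point X has camera coordinates R X + t. Camera axes: x right, y down, z forward; pixel columns grow to the right and rows downward; lengths in m; the calibration is good to about 2 mm. A picture is of the moment at which its call begins. There is no depth.
- hand_in(): hands the job in, once; it reports no verdict.
The state is a dict: "clock": time; "joints": joint angles; "qvel": joint speeds; "tau": joint torques, N m; "tcp_pos": TCP position; "orientation": TCP orientation; "contact_force": force on the tool from outside, world axes, zero at the start; "moment": the same for the moment, N m; "grip_width": finger opening in m.
Only numpy, scipy, OpenCV 4.12 (cv2) and the standard library are available. Lean on these libraries where they do the work, as an engineer would, in place of code of your own. Each camera call takes 0.05 s, during which the arm holds its last target. There are 200 camera calls.

## Working session

There is one attempt and no reset: what is moved stays moved. The work goes in short steps, Python scripts to look and compute and a tool call to move; the robot and the scene stay as the last step left them, time stands still between calls to the robot, and variables do not carry over. Pictures are saved under pics/ and viewed, about 8 in all and at most 12, crops included, and the job is handed in when it is done.

Besides the shell and the picture viewer there is one more tool, called after "Emit:" in YAML: its name, and indented under it one key for each argument. send_rows: Moves the arm, as the interface text tells. Its arguments: {"type":"object","properties":{"motion":{"type":"array","items":{"type":"object","properties":{"dp":{"type":"array","items":{"type":"number"}},"rot":{"type":"array","items":{"type":"number"}},"grip":{"type":"number"}}}},"grip_force":{"type":"number"}},"required":["motion"]}

```bash
mkdir -p pics; cat > h.py <<'E'
import cv2,numpy as np
from bench import get_obs, imaging, hand_in
def snap(n,f,crop=None,s=1):
    d=imaging.grab_frame(n); im=d["img"][:,:,::-1]
    if crop: x0,y0,x1,y1=crop; im=im[y0:y1,x0:x1]
    cv2.imwrite("pics/"+f,cv2.resize(im,None,fx=s,fy=s,interpolation=cv2.INTER_CUBIC)); return d
def atz(d,u,v,z):
    R=np.array(d["R"]);t=np.array(d["t"]);c=-R.T@t
    r=R.T@np.array([(u-d["cx"])/d["fx"],(v-d["cy"])/d["fy"],1]); return c+r*(z-c[2])/r[2]
def proj(d,X):
    p=np.array(d["R"])@X+np.array(d["t"]); return d["fx"]*p[0]/p[2]+d["cx"],d["fy"]*p[1]/p[2]+d["cy"]
E
python3 - <<'E'
from h import *
for n in("scene","top"):
    d=snap(n,n+"1.png",s=1.5); print(n,d["fx"],d["cx"],d["cy"],-np.array(d["R"]).T@d["t"],np.round(d["R"],3).tolist())
o=get_obs();print(o)
E
```

```text
scene 387.2399047306047 263.90212910002634 191.51594290305286 [ 0.04385225 -0.30371222  0.75401861] [[0.58, -0.814, -0.0], [-0.63, -0.448, -0.634], [0.517, 0.368, -0.773]]
top 485.7610875012632 259.7404311723098 192.01769296122387 [0.29446945 0.04338345 1.20702001] [[-0.03, -1.0, -0.009], [-0.988, 0.031, -0.149], [0.15, 0.005, -0.989]]
{'clock': 0.1, 'joints': array([-1.23108665,  0.47771798,  0.02236148,  1.55638915, -0.01150606,
        1.10933996, -0.08311943]), 'qvel': array([ 7.98724204e-04, -2.93554270e-03, -5.61927159e-04, -1.63977528e-03,
       -1.92175822e-03,  2.86771274e-05, -1.58049656e-03]), 'tau': array([ 4.42803677e-03, -5.97762930e+01,  1.61379632e+00, -2.81952560e+01,
        1.28244358e-02,  5.11210659e-03,  2.87462274e-05]), 'tcp_pos': array([0.2920458 , 0.60792146, 0.23040752]), 'orientation': array([ 2.65838219e+00,  1.67217126e+00, -2.17923555e-03]), 'contact_force': array([-1.0110991 ,  0.1105902 , -0.60485962]), 'moment': array([ 0.01905248,  0.0191206 , -0.00550377]), 'grip_width': 0.08521156463756623}
```

View pics/scene1.png

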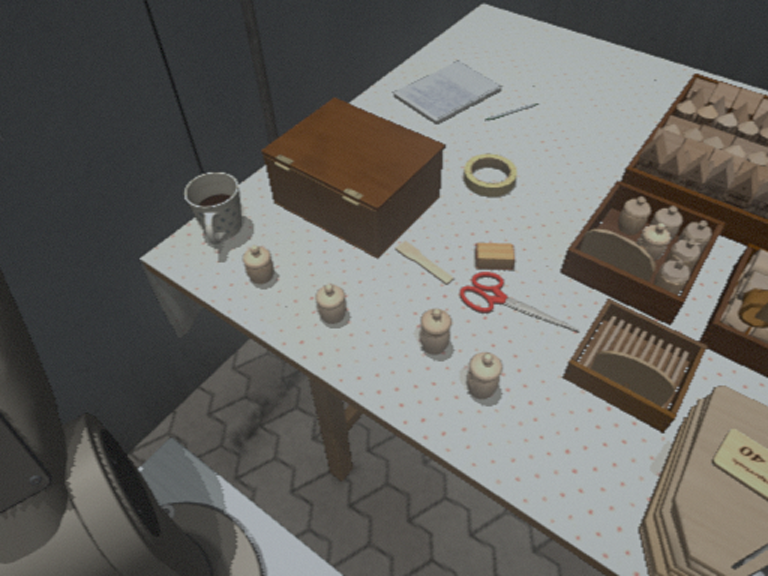

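View pics/top1.png

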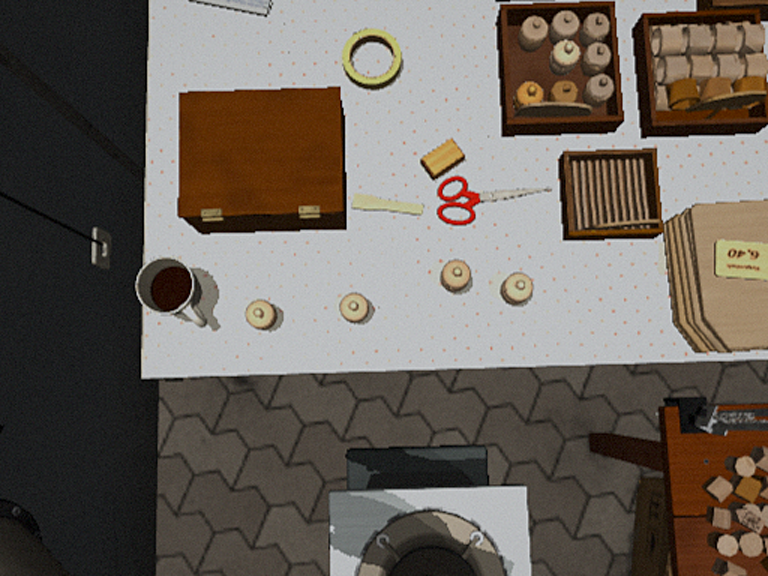

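The scene picture shows the four jars at about (258,264), (331,302), (436,330) and (485,374). In the top picture they are at (261,314), (355,307), (456,275) and (517,288), all at 1.5x scale. I'll enlarge the scene view to see which lids are raised.

```bash
python3 - <<'E'
from h import *
snap("scene","s2.png",(155,155,345,270),4)
d=snap("top","t2.png",(160,165,360,225),4)
for u,v in((261,314),(355,307),(456,275),(517,288)): print(np.round(atz(d,u/1.5,v/1.5,.075),4))
E
```

```text
[0.4309 0.2511 0.075 ]
[0.4374 0.1037 0.075 ]
[ 0.4833 -0.0565  0.075 ]
[ 0.4597 -0.1511  0.075 ]
```

View pics/s2.png

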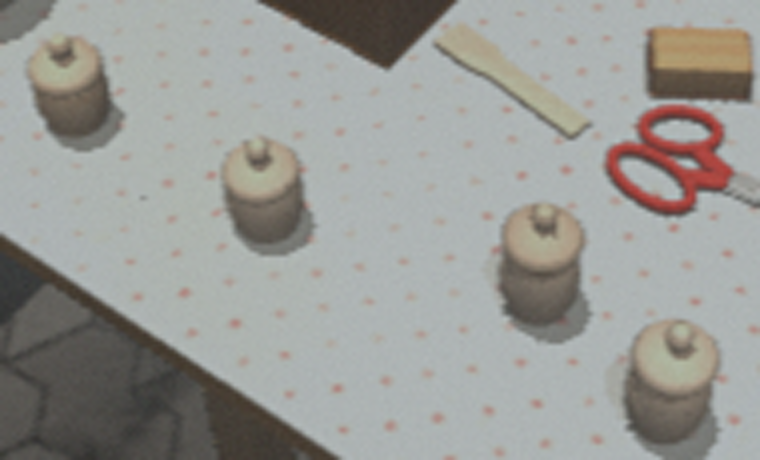

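View pics/t2.png

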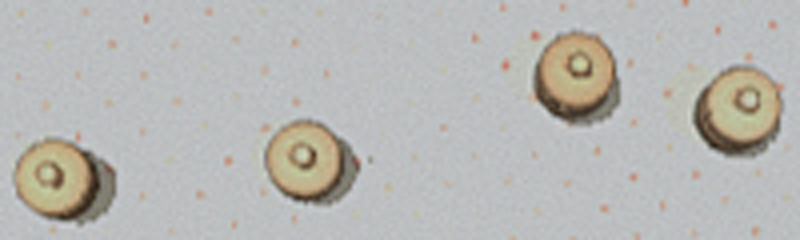

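Jar 3, at (544,213) in the scene crop, plainly shows a neck. The second raised jar isn't clear, so I'll triangulate the knob heights from both views.

```bash
python3 - <<'E'
from h import *
a=imaging.grab_frame("scene");b=imaging.grab_frame("top")
P=lambda d:np.diag([1,1,1.])@np.array([[d["fx"],0,d["cx"]],[0,d["fy"],d["cy"]],[0,0,1]])@np.c_[d["R"],d["t"]]
S=np.array([(60,47),(257,148),(544,213),(681,333)])/4+[155,155]
T=np.array([(48,174),(302,155),(579,64),(748,98)])/4+[160,165]
X=cv2.triangulatePoints(P(a),P(b),S.T.astype(float),T.T.astype(float));X=(X[:3]/X[3]).T;print(np.round(X,4))
for x in X: print(np.round(np.array(proj(a,x))-0,1))
E
python3 - <<'E'
from h import *
print(cv2.Rodrigues(get_obs()["orientation"])[0].round(3))
E
```

```text
[[ 0.4351  0.2574  0.0636]
 [ 0.4412  0.1063  0.0678]
 [ 0.4879 -0.0582  0.0824]
 [ 0.4649 -0.1564  0.081 ]]
[169.5 166.9]
[218.8 192.1]
[290.6 208.3]
[324.8 238.4]
[[ 0.433  0.901 -0.   ]
 [ 0.901 -0.433 -0.001]
 [-0.001  0.    -1.   ]]
```

Jars 1 and 2 have knob centres at 64–68 mm, so they are shut. Jars 3 and 4 are at 81–82 mm, so they are raised. I'll move above jar 3 with the fingers shut.

Emit:
send_rows:
  motion:
    - {"dp":[0.015,-0.048,0],"rot":[0,0,0],"grip":0}
    - {"dp":[0.015,-0.048,0],"rot":[0,0,0],"grip":0}
    - {"dp":[0.015,-0.048,0],"rot":[0,0,0],"grip":0}
    - {"dp":[0.015,-0.048,0],"rot":[0,0,0],"grip":0}
    - {"dp":[0.015,-0.048,0],"rot":[0,0,0],"grip":0}
    - {"dp":[0.015,-0.048,0],"rot":[0,0,0],"grip":0}
    - {"dp":[0.015,-0.048,0],"rot":[0,0,0],"grip":0}
    - {"dp":[0.015,-0.048,0],"rot":[0,0,0],"grip":0}
    - {"dp":[0.015,-0.048,0],"rot":[0,0,0],"grip":0}
    - {"dp":[0.015,-0.048,0],"rot":[0,0,0],"grip":0}
    - {"dp":[0.015,-0.048,0],"rot":[0,0,0],"grip":0}
    - {"dp":[0.015,-0.048,0],"rot":[0,0,0],"grip":0}
    - {"dp":[0.015,-0.048,0],"rot":[0,0,0],"grip":0}
    - {"dp":[0,0,0],"rot":[0,0,0],"grip":0}

```text
clock: 2.05
tcp_pos: [0.4895, -0.0359, 0.2329]
orientation: [-2.658, -1.674, -0.011]
contact_force: [-0.8, 0.7, 0.1]
grip_width: -0.0
```

```bash
python3 - <<'E'
from h import *
d=snap("wrist","w1.png",s=1.5); np.savez("w1.npz",**d)
for n,x in (("j3",[.488,-.058,.082]),("j4",[.464,-.155,.082]),("tcp",get_obs()["tcp_pos"])): print(n,np.array(proj(d,np.array(x)))*1.5)
E
```

```text
j3 [351.47542904 279.71470091]
j4 [220.27499402 305.99481713]
tcp [386.20943367 370.21467161]
```

View pics/w1.png

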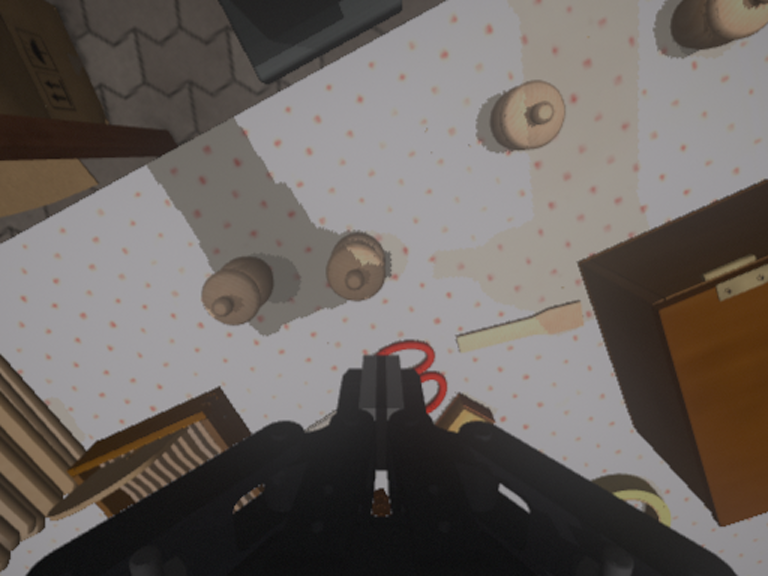

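The wrist view agrees with the estimate: jar 3's knob is at (355,279) and jar 4's at (221,304), both within about 2 mm.

```bash
python3 - <<'E'
from h import *
d=np.load("w1.npz")
for u,v in((355,279),(221,304)): print(atz(d,u/1.5,v/1.5,.082).round(4))
E
```

```text
[ 0.4886 -0.0554  0.082 ]
[ 0.4629 -0.1537  0.082 ]
```

Emit:
send_rows:
  motion:
    - {"dp":[-0.001,-0.021,-0.02],"rot":[0,0,0],"grip":0}
    - {"dp":[0,0,-0.04],"rot":[0,0,0],"grip":0}
    - {"dp":[0,0,-0.04],"rot":[0,0,0],"grip":0}
    - {"dp":[0,0,-0.03],"rot":[0,0,0],"grip":0}
    - {"dp":[0,0,0],"rot":[0,0,0],"grip":0}

```text
clock: 2.72
tcp_pos: [0.4884, -0.0468, 0.1003]
orientation: [-2.644, -1.69, -0.018]
contact_force: [-0.7, -0.5, 0.0]
grip_width: 0.0
```

Emit:
send_rows:
  motion:
    - {"dp":[0,-0.01,0],"rot":[0,0,0],"grip":0}
    - {"dp":[0,0,0],"rot":[0,0,0],"grip":0}

```text
clock: 2.98
tcp_pos: [0.4898, -0.0564, 0.1023]
orientation: [-2.643, -1.693, -0.022]
contact_force: [-0.2, -0.3, 0.2]
grip_width: 0.0003
```

```bash
python3 - <<'E'
from h import *
d=snap("wrist","w2.png",s=1.5); o=get_obs()
print(o["tcp_pos"],cv2.Rodrigues(o["orientation"])[0].round(3)[:,2],np.array(proj(d,o["tcp_pos"]))*1.5)
E
```

```text
[ 0.48997222 -0.05587444  0.1024103 ] [ 0.011  0.011 -1.   ] [382.75200914 373.75728619]
```

View pics/w2.png

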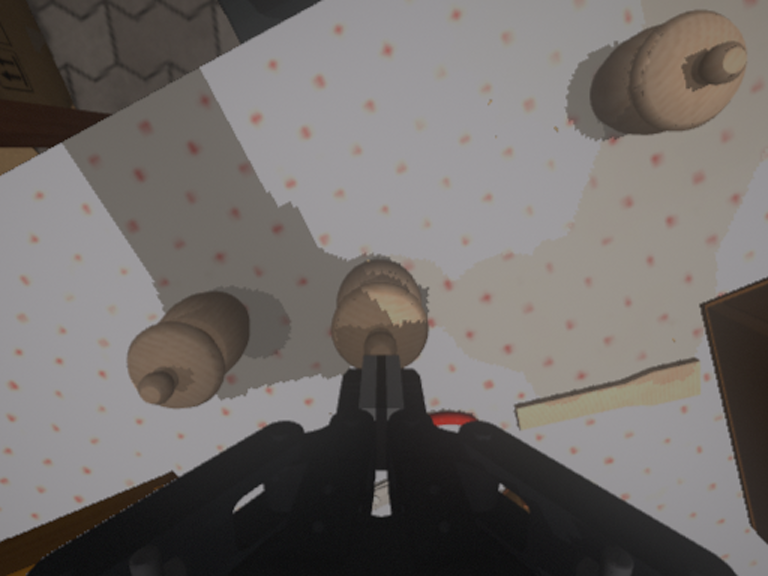

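The knob top at about (381,345) lies right under the finger tips. Pressing now.

Emit:
send_rows:
  motion:
    - {"dp":[-0.001,-0.001,-0.008],"rot":[0,0,0],"grip":0}
    - {"dp":[0,0,-0.008],"rot":[0,0,0],"grip":0}
    - {"dp":[0,0,-0.006],"rot":[0,0,0],"grip":0}
    - {"dp":[0,0,-0.004],"rot":[0,0,0],"grip":0}

```text
clock: 3.52
tcp_pos: [0.4904, -0.0567, 0.0766]
orientation: [-2.644, -1.694, -0.029]
contact_force: [-0.9, -0.2, 1.5]
grip_width: -0.0
```

Emit:
send_rows:
  motion:
    - {"dp":[-0.002,0,-0.004],"rot":[0,0,0],"grip":0}
    - {"dp":[0,0,-0.005],"rot":[0,0,0],"grip":0}

```text
clock: 3.78
tcp_pos: [0.4939, -0.0571, 0.0721]
orientation: [2.644, 1.692, 0.044]
contact_force: [-11.1, 1.5, 88.9]
grip_width: 0.0002
```

The force is 89 N with the tip at 72 mm, so the lid is on its hard stop. Backing off straight up.

Emit:
send_rows:
  motion:
    - {"dp":[0,0,0.01],"rot":[0,0,0],"grip":0}
    - {"dp":[0,0,0.03],"rot":[0,0,0],"grip":0}
    - {"dp":[0,0,0.03],"rot":[0,0,0],"grip":0}
    - {"dp":[0,0,0],"rot":[0,0,0],"grip":0}

```text
clock: 4.28
tcp_pos: [0.4948, -0.0573, 0.1446]
orientation: [2.643, 1.691, 0.047]
contact_force: [0.5, -0.7, -0.3]
grip_width: 0.0005
```

```bash
python3 - <<'E'
from h import *
d=snap("wrist","w3.png",s=1.5); np.savez("w3.npz",**d);o=get_obs()
print(o["tcp_pos"],o["contact_force"],cv2.Rodrigues(o["orientation"])[0].round(3))
R0=cv2.Rodrigues(np.array([2.65838,1.67217,-.00218]))[0];print(cv2.Rodrigues(R0@cv2.Rodrigues(o["orientation"])[0].T)[0].ravel())
print(np.array(proj(d,np.array([.464,-.155,.086])))*1.5)
E
```

```text
[ 0.49376475 -0.05712409  0.14341591] [-0.49011842 -0.482069   -0.34644131] [[ 0.419  0.908  0.025]
 [ 0.908 -0.419  0.013]
 [ 0.022  0.017 -1.   ]]
[-0.0145284   0.02566835 -0.01557769]
[182.95467008 339.63888191]
```

View pics/w3.png

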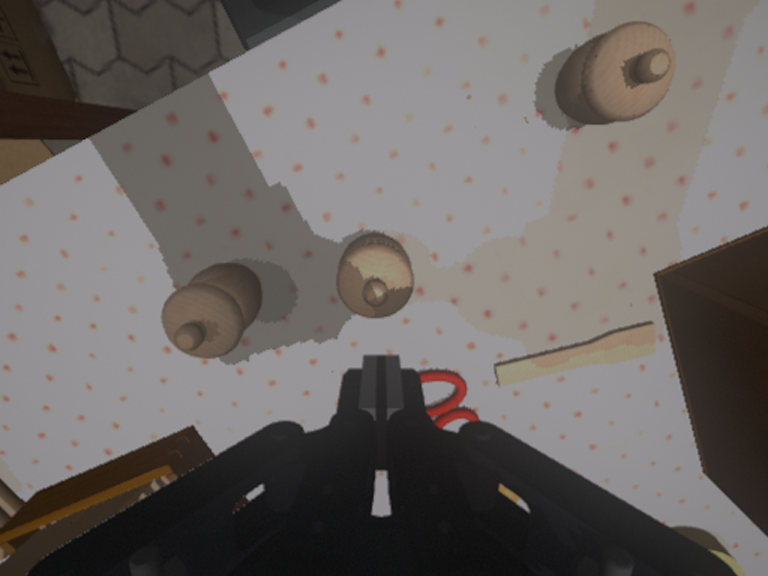

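Jar 3, with its knob at (375,291), is shut and upright. Jar 4's knob is at (187,334), as predicted. I'll move there and take out the tilt.

Emit:
send_rows:
  motion:
    - {"dp":[-0.012,-0.04,0],"rot":[-0.014,0.026,0],"grip":0}
    - {"dp":[-0.012,-0.04,0],"rot":[0,0,0],"grip":0}
    - {"dp":[-0.006,-0.018,-0.01],"rot":[0,0,0],"grip":0}
    - {"dp":[0,0,-0.015],"rot":[0,0,0],"grip":0}
    - {"dp":[0,0,0],"rot":[0,0,0],"grip":0}

```text
clock: 4.95
tcp_pos: [0.4593, -0.1548, 0.1116]
orientation: [-2.638, -1.695, 0.014]
contact_force: [0.5, 0.2, 0.3]
grip_width: 0.0004
```

Emit:
send_rows:
  motion:
    - {"dp":[0.004,0,-0.008],"rot":[0,0,0],"grip":0}
    - {"dp":[0,0,0],"rot":[0,0,0],"grip":0}

```text
clock: 5.2
tcp_pos: [0.4641, -0.1528, 0.1025]
orientation: [-2.635, -1.698, 0.015]
contact_force: [0.2, 0.8, 0.8]
grip_width: 0.0003
```

```bash
python3 - <<'E'
from h import *
d=snap("wrist","w4.png",s=1.5); o=get_obs()
print(o["tcp_pos"],cv2.Rodrigues(o["orientation"])[0].round(3)[:,2])
E
```

```text
[ 0.46424085 -0.15298077  0.10284557] [-0.011  0.001 -1.   ]
```

View pics/w4.png

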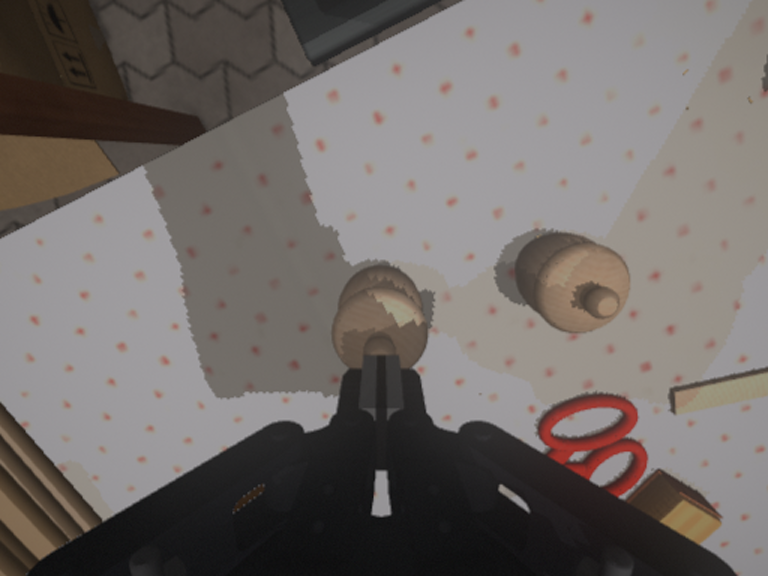

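Jar 4's knob at (380,345) sits under the tips just as jar 3's did. I'll press it in smaller steps near the stop.

Emit:
send_rows:
  motion:
    - {"dp":[0,-0.001,-0.008],"rot":[0,0,0],"grip":0}
    - {"dp":[0,0,-0.008],"rot":[0,0,0],"grip":0}
    - {"dp":[0,0,-0.006],"rot":[0,0,0],"grip":0}
    - {"dp":[0,0,-0.004],"rot":[0,0,0],"grip":0}

```text
clock: 5.75
tcp_pos: [0.4654, -0.1538, 0.0762]
orientation: [-2.636, -1.7, 0.011]
contact_force: [-0.1, 1.4, 1.1]
grip_width: 0.0003
```

Emit:
send_rows:
  motion:
    - {"dp":[-0.001,0,-0.003],"rot":[0,0,0],"grip":0}

```text
clock: 5.88
tcp_pos: [0.4644, -0.1538, 0.0729]
orientation: [-2.636, -1.7, 0.011]
contact_force: [0.1, 0.6, 16.8]
grip_width: -0.0002
```

Emit:
send_rows:
  motion:
    - {"dp":[0,0,-0.001],"rot":[0,0,0],"grip":0}
    - {"dp":[0,0,0.01],"rot":[0,0,0],"grip":0}
    - {"dp":[0,0,0.04],"rot":[0,0,0],"grip":0}
    - {"dp":[0,0,0.05],"rot":[0,0,0],"grip":0}
    - {"dp":[0,0,0.05],"rot":[0,0,0],"grip":0}
    - {"dp":[0,0,0],"rot":[0,0,0],"grip":0}
    - {"dp":[0,0,0],"rot":[0,0,0],"grip":0}

```text
clock: 6.75
tcp_pos: [0.4634, -0.1541, 0.227]
orientation: [-2.636, -1.699, 0.01]
contact_force: [-0.3, 0.3, -0.6]
grip_width: 0.0
```

```bash
python3 - <<'E'
from h import *
d=snap("wrist","w5.png",s=1.5); o=get_obs()
print(o["tcp_pos"],o["contact_force"])
for x in ([.488,-.057,.073],[.464,-.155,.073]): print(np.array(proj(d,np.array(x)))*1.5)
E
```

```text
[ 0.46361295 -0.15428381  0.22703592] [-0.28574606  0.37654479 -0.64104309]
[518.95643067 246.26857332]
[380.76580015 271.18320559]
```

View pics/w5.png

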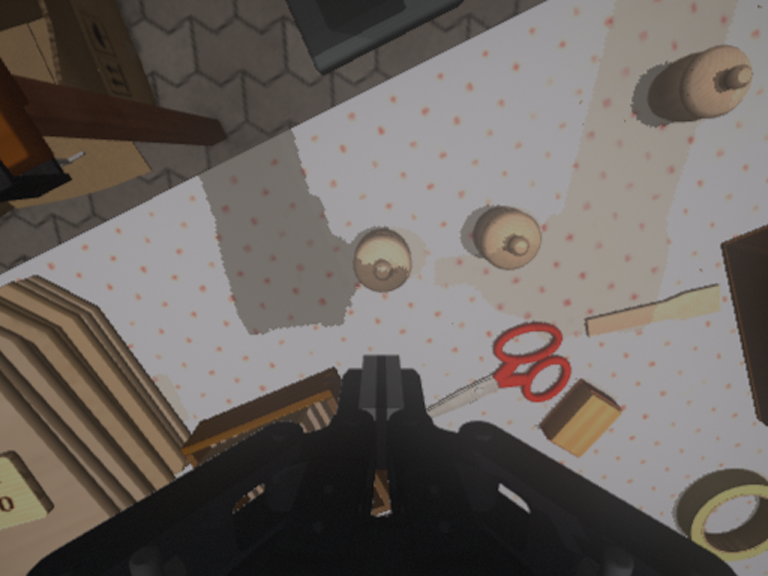

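Both jars stand with no neck showing. The knobs at (382,268) and (517,244) match a 73 mm height. One last check from the scene camera.

```bash
python3 - <<'E'
from h import *
d=snap("scene","s3.png",(155,155,345,270),4)
for x in ([.488,-.058,.069],[.465,-.156,.069]): print((np.array(proj(d,np.array(x)))-155)*4)
E
```

```text
[540.86618329 227.73972935]
[675.63868908 345.53223104]
```

View pics/s3.png

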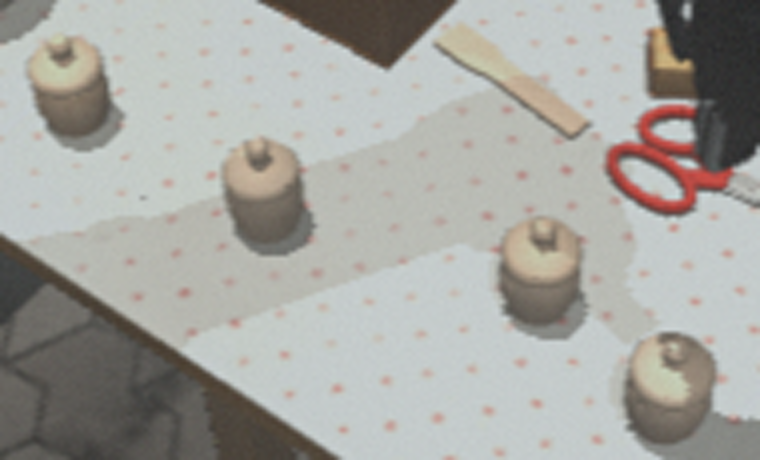

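All four jars now look alike. The pressed knobs at (543,229) and (674,346) match the expected home positions, and jars 1 and 2 haven't moved.

```bash
python3 -c "
from bench import hand_in;print(hand_in())"
```

```text
the job is handed in; nothing more can be done
None
```

I pressed both raised lids, on the third and fourth jars from the left, straight down to their stops with the fingers shut. I then raised the arm clear and handed in at about 7 s of the 35 s allowed.

- **Lids home:** the fingertips stopped at 72 to 73 mm, the height of a closed lid. The final wrist and scene pictures show no neck on either jar, and both knobs sit where a closed lid should be, within about 2 mm.
- **Jars in place:** both pressed jars stand upright where they were. The two jars that were already shut were never approached and look unmoved.
- **One press was too hard:** on the first lid the wrist force peaked at about 89 N or more at the stop, and the tip slid about 4 mm. The highest reading was under the 120 N limit, but readings came only at the end of each call. The task also sets 40 N for the arm or gripper body; I took that not to cover the fingertips, which made this contact. The second lid was pressed in smaller steps and read about 17 N before a last 1 mm nudge that I did not read.

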